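# Weigh the yeast tin from among the spice shakers

### The job

Clear the three tall spice shakers off the spice stand onto the wooden board, then fetch the low blue yeast tin that stands in among them and set it on the middle of the kitchen scale's round plate. Once the tin stands there, put each shaker back on the centre of the disc of its own colour on the stand. Never tip a shaker or the tin over, and leave everything standing upright and let go.

Things in the scene. Friction and masses are not known exactly. Their poses are not given: they have to be found in the camera images.
- shaker_red: tall round metal spice shaker with a red cap and a red band round its body, 52 mm across, 140 mm high (plain metal sides from 55 to 112 mm up, the cap above is 49 mm across), about 0.22 kg; loose, stands on its disc at the start. Origin: centre of its underside, z up its axis
- shaker_green: tall round metal spice shaker with a green cap and a green band round its body, 52 mm across, 140 mm high (plain metal sides from 55 to 112 mm up, the cap above is 49 mm across), about 0.22 kg; loose, stands on its disc at the start. Origin: centre of its underside, z up its axis
- shaker_yellow: tall round metal spice shaker with a yellow cap and a yellow band round its body, 52 mm across, 140 mm high (plain metal sides from 55 to 112 mm up, the cap above is 49 mm across), about 0.22 kg; loose, stands on its disc at the start. Origin: centre of its underside, z up its axis
- tin: low round blue yeast tin with a paper label and a brass-coloured top, 56 mm across, 55 mm high, about 0.16 kg; loose, stands on the stand's floor between the shakers, close to the stand's rear edge, its sides about 5 to 30 mm from theirs: too tight for a gripper until they are gone. Origin: centre of its underside, z up its axis
- disc_red: red flat disc, 70 mm across, 2 mm thick, fixed to the stand's floor: the place of the red shaker, which hides all but its rim at the start. Origin: centre of its underside, so a shaker on it has its own origin 2 mm above; z up
- disc_green: green flat disc, 70 mm across, 2 mm thick, fixed to the stand's floor: the place of the green shaker, which hides all but its rim at the start. Origin: centre of its underside, so a shaker on it has its own origin 2 mm above; z up
- disc_yellow: yellow flat disc, 70 mm across, 2 mm thick, fixed to the stand's floor: the place of the yellow shaker, which hides all but its rim at the start. Origin: centre of its underside, so a shaker on it has its own origin 2 mm above; z up
- stand: grey spice stand, fixed, a tray 170 mm (x) by 220 mm (y), floor 6 mm thick, with a rim 15 mm high (above the table) and 4 mm thick along its rear (+x) and both sides (+y and -y), open in front; carries the three discs and the tin. The discs lie 95 to 138 mm apart, centre to centre. Origin: centre of its underside, on the table; z up
- board: wooden board, fixed, 260 mm (its x) by 130 mm (its y), 18 mm thick, empty at the start, the side area for the shakers; to the left or the right of the stand. A row of three along its x axis 80 mm apart fits well. Origin: centre of its underside, on the table; z up
- scale_plate (a point): centre of the top of the grey round plate (120 mm across, 8 mm high, a black dot 16 mm across in its middle) of the white kitchen scale (190 by 150 mm, 22 mm high, fixed, the plate does not move); this point is 30 mm above the table; on the other side of the stand from the board; z up

How it is judged:
By the outcome, as a careful person would: the job done as asked, in the order asked, and still so for the second after the job is handed in, with the robot touching nothing.
It also fails if it takes over 134 s, if anything falls off the work surface, if the arm or the gripper's body presses on something with over 40 N, if the wrist force passes 120 N, or if a joint passes its speed limit or range.

### The arm

A 6-joint arm with a two-finger parallel gripper is mounted at the origin on the work surface. World frame = base frame: x ahead of the robot, y to its left, z up, the work surface at z = 0. Lengths are in m, angles in degrees, forces in N, time in s.
With the tool pointing down it reaches from about 0.4 to 0.825 m from the base axis. Payload 7 kg.
Tool frame: the origin (TCP) lies at the centre of the arm's flange, where the gripper is bolted on; the fingertips stand 178 mm ahead of it and the grasp point (between the pads) lies 159 mm ahead of it (tip_reach is the distance from the TCP to the fingertips, in m); z points along the fingers, y is the line along which they close (so a half turn about z gives the same grasp; the last joint's range is limited). The gripper opens to 88 mm and grips with 3 to 60 N. Pads are 19 mm wide; open, the fingers measure 130 mm over their backs; the gripper's body (78 mm by 193 mm) begins 47 mm behind the grasp point.
Start: joints at [-55.056, 20.546, 0.682, 0, -70.136, -16.507], TCP at [0.213, -0.64, 0.405] pointing down, gripper open.
Joint ranges: [-176.03, 176.03], [-82.01, 121.73], [-58.28, 71.71], [-173.87, 95.51], [-174.79, -0.11], [-173.66, 173.66]. Speed limits (degrees/s): [136.94, 136.94, 172.46, 180, 180, 180].

### API

Orientations are given as [roll, pitch, yaw] about the fixed x, y, z axes, in that order (R = Rz(yaw) Ry(pitch) Rx(roll)).
In Python, from plant import * gives the robot as it stands.
- The arm moves only by the shell command python3 -m handwheel 'ROWS'. ROWS is JSON, a list of rows, each a list of 7 numbers: the opening, from -1 (shut) to 1 (fully open), then the shift along the tool's x, y, z as a fraction of full scale, then the turn, a rotation vector about the tool's x, y, z as a fraction of full scale. A call has 1 to 5 rows; each row shifts and turns the commanded pose from where the row before left it, along the tool's axes as they then stand; what a row does not reach is not made up. Full scale, the value 1, is 0.025 m for a shift and 6 degrees for a turn. A row lasts 1/8 s, in which the tool goes at most 62.5 mm and 10.7 degrees, less where a joint would pass 70% of its speed; a pose out of reach is approached as far as the arm can. A call with a number of a shift or a turn outside -1 to 1 is refused whole. A call with a gripper value outside its range is refused whole. The fingers move at their own pace and stop on an object; the grip force is fixed at half the most. Time passes only in rows, so rows that do not move let the fingers close. It gives the time, the measured TCP pose, the force, the opening and the grip force at its end, in the units of the state.
- get_obs(): the state, without advancing time (a new reading comes with each control period).
- snapshot(name): name is "side" or "top"; returns a dict with "color" (400x640x3 uint8, red, green, blue), "fx", "fy", "cx", "cy" (pixels), "R" (3x3) and "t" (3): a world point X has camera coordinates R X + t. Camera axes: x right, y down, z forward; pixel columns grow to the right and rows downward; lengths in m; the calibration is good to about 2 mm. A picture is of the moment at which its call begins. There is no depth.
- close_job(): hands the job in; it is judged then, once.
The state is a dict: "clock": time; "joint_pos": joint angles; "qvel": joint speeds; "tau": joint torques, N m; "tool_pos": TCP position; "orientation": TCP orientation; "force": force on the tool from outside, world axes, zero at the start; "moment": the same for the moment, N m; "opening": finger opening in m; "gripper_force": force on a finger pad.
Only numpy, scipy, OpenCV 4.12 (cv2) and the standard library are available. Lean on these libraries where they do the work, as an engineer would, in place of code of your own. Each camera call takes 0.05 s, during which the arm holds its last target. There are 200 camera calls.

## Working session

There is one attempt and no reset: what is moved stays moved. The work goes in short steps, Python scripts to look and compute and a shell command to move; the robot and the scene stay as the last step left them, time stands still between calls to the robot, and variables do not carry over. Pictures are saved under pics/ and viewed, at most 14 in all, crops included, and the job is handed in when it is done.

```bash
mkdir -p pics; ls
python3 - <<'E'
from plant import *
import cv2
o=get_obs(); print({k:o[k] for k in('clock','tool_pos','orientation','opening','force')})
for n in('side','top'):
    s=snapshot(n); cv2.imwrite(f'pics/{n}0.png',s['color'][:,:,::-1]); print(n,s['fx'],s['fy'],s['cx'],s['cy'],s['R'],s['t'])
E
```

```text
pics
{'clock': 0.0, 'tool_pos': array([ 0.21342991, -0.64017123,  0.40374277]), 'orientation': array([ 1.79907590e+02, -5.85183674e-03, -1.61570525e+02]), 'opening': 0.08770300611969477, 'force': array([ 0.1567996 ,  0.20126555, -0.30363139])}
side 384.6108365807304 384.6108365807304 317.8762851098228 205.94386843002638 [[ 0.95559183  0.29458168  0.00811762]
 [ 0.21942232 -0.69285478 -0.68688143]
 [-0.19671835  0.65815946 -0.72672416]] [-0.55126684 -0.06345415  0.95442311]
top 471.7530903091326 471.7530903091326 316.8120548869984 193.65820601387347 [[-0.0288609  -0.99897556 -0.03485505]
 [-0.98034769  0.0350961  -0.19413053]
 [ 0.19515493  0.02856729 -0.98035629]] [0.03703102 0.58398976 0.92626662]
```

View pics/top0.png

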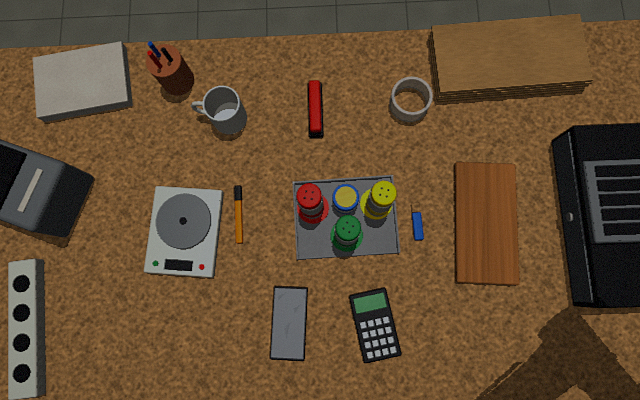

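View pics/side0.png

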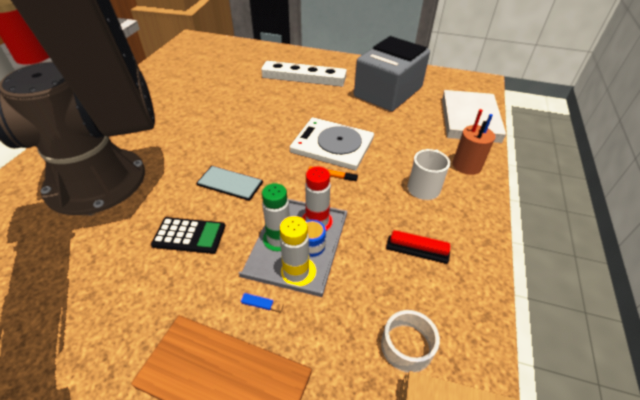

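The top view shows the stand near (345,218), red cap (309,193), green (348,229), yellow (383,192), tin (346,197), board (487,224) and scale dot (183,221). I'll zoom in for precise pixels.

```bash
cat > h.py <<'E'
import numpy as np, cv2
def ray(s,u,v,z):
    d=s['R'].T@np.array([(u-s['cx'])/s['fx'],(v-s['cy'])/s['fy'],1]); c=-s['R'].T@s['t']
    return (c+d*(z-c[2])/d[2])[:2]
def proj(s,X):
    p=s['R']@np.array(X)+s['t']; return np.array([s['fx']*p[0]/p[2]+s['cx'],s['fy']*p[1]/p[2]+s['cy']])
E
python3 - <<'E'
from plant import *
from h import *
s=snapshot('top'); im=s['color'][:,:,::-1]
a=cv2.resize(im[170:265,285:405],None,fx=6,fy=6,interpolation=cv2.INTER_CUBIC); cv2.imwrite('pics/c1.png',a)
R=lambda u,v,z:np.round(ray(s,u,v,z),4)
print('caps',R(309,192,.148),R(348,229,.148),R(383,192,.148),'tin',R(346,197,.061))
print('board',[R(u,v,.018) for u,v in((456,163),(518,163),(518,285),(456,284))])
g=[R(u,v,.0) for u,v in((293,179),(391,178),(398,256),(297,259))];print('stand',g)
print('dot',R(183,221,.03))
E
```

```text
caps [0.5707 0.0302] [ 0.4979 -0.0405] [ 0.5657 -0.1092] tin [ 0.575  -0.0422]
board [array([ 0.65  , -0.2858]), array([ 0.6449, -0.4187]), array([ 0.386, -0.39 ]), array([ 0.3917, -0.2636])]
stand [array([0.6316, 0.072 ]), array([ 0.6258, -0.1454]), array([ 0.4541, -0.1502]), array([0.4544, 0.0667])]
dot [0.541  0.3075]
```

View pics/c1.png

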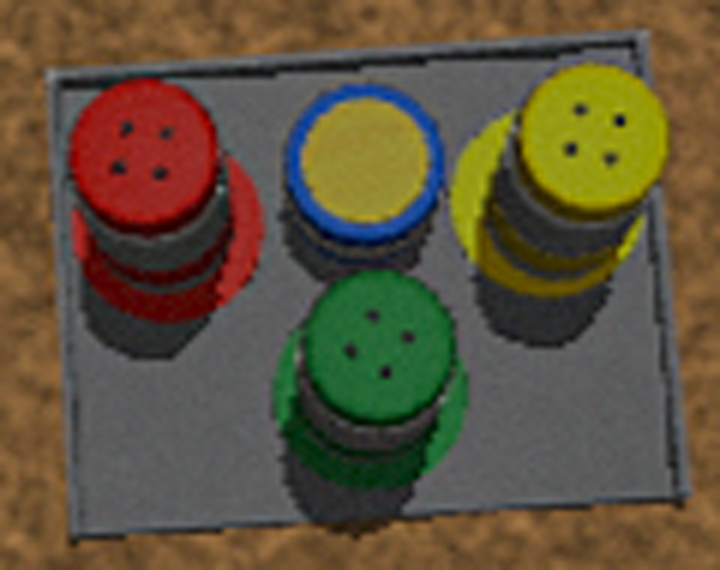

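```bash
python3 - <<'E'
from plant import *
from h import *
s=snapshot('top')
R=lambda x,y,z:np.round(ray(s,285+(x+.5)/6-.5,170+(y+.5)/6-.5,z),4)
print('caps r g y',R(143,154,.148),R(380,345,.148),R(594,137,.148),'tin',R(364,162,.061))
print('discs',R(168,228,.008),R(370,393,.008),R(547,203,.008))
E
python3 -m handwheel '[[1,0,0,0,0,0,1],[1,0,0,0,0,0,1],[1,0,0,0,0,0,1],[1,0,0,0,0,0,0.06],[1,0,0,0,0,0,0]]'
```

```text
caps r g y [0.5644 0.0315] [ 0.5015 -0.0405] [ 0.5648 -0.1103] tin [ 0.576  -0.0407]
discs [0.5642 0.0297] [ 0.5017 -0.0411] [ 0.5686 -0.108 ]
clock: 0.82
tool_pos: [0.2134, -0.6403, 0.4045]
orientation: [180.0, -0.0, -179.8]
force: [-0.2, -0.5, 0.1]
opening: 0.0878
gripper_force: 0.0
```

```bash
python3 -m handwheel '[[1,-1,1,0,0,0,0.03],[1,-1,1,0,0,0,0],[1,-1,1,0,0,0,0],[1,-1,1,0,0,0,0],[1,-1,1,0,0,0,0]]' >/dev/null
python3 -m handwheel '[[1,-1,1,0,0,0,0],[1,-1,1,0,0,0,0],[1,-1,1,0,0,0,0],[1,-1,1,0,0,0,0],[1,-1,1,0,0,0,0]]'
python3 -m handwheel '[[1,-1,1,0,0,0,0],[1,-1,1,0,0,0,0],[1,-1,1,0,0,0,0],[1,-1,1,0,0,0,0],[1,0,1,0,0,0,0]]'
python3 -m handwheel '[[1,0,1,0,0,0,0],[1,0,1,0,0,0,0],[1,0,1,0,0,0,0],[1,0,1,0,0,0,0],[1,0,1,0,0,0,0]]'
python3 -m handwheel '[[1,0,1,0,0,0,0],[1,-0.08,0.22,0,0,0,0],[1,0,0,0,0,0,0]]'
```

```text
clock: 2.08
tool_pos: [0.4646, -0.3898, 0.4048]
orientation: [-180.0, 0.0, -180.0]
force: [-0.2, 0.1, 0.1]
opening: 0.0874
gripper_force: 0.0
clock: 2.7
tool_pos: [0.5655, -0.2648, 0.404]
orientation: [-180.0, -0.0, -180.0]
force: [-1.1, -0.2, 0.0]
opening: 0.0878
gripper_force: 0.0
clock: 3.32
tool_pos: [0.5642, -0.1401, 0.4047]
orientation: [180.0, 0.0, -180.0]
force: [-0.1, -0.4, 0.7]
opening: 0.0879
gripper_force: 0.0
clock: 3.7
tool_pos: [0.5665, -0.1103, 0.4047]
orientation: [-180.0, 0.0, 180.0]
force: [-0.5, -1.0, 0.0]
opening: 0.0874
gripper_force: 0.0
```

```bash
python3 -m handwheel '[[1,0,0,1,0,0,0],[1,0,0,1,0,0,0],[1,0,0,1,0,0,0],[1,0,0,1,0,0,0],[1,0,0,1,0,0,0]]'
python3 -m handwheel '[[1,0,0,0.5,0,0,0],[1,0,0,0,0,0,0],[-1,0,0,0,0,0,0],[-1,0,0,0,0,0,0],[-1,0,0,0,0,0,0]]'
python3 -m handwheel '[[-1,0,0,0,0,0,0],[-1,0,0,0,0,0,0]]'
```

```text
clock: 4.32
tool_pos: [0.5663, -0.1114, 0.2788]
orientation: [-180.0, 0.0, 179.9]
force: [-0.4, 0.1, -0.7]
opening: 0.0874
gripper_force: 0.0
clock: 4.95
tool_pos: [0.5665, -0.1103, 0.2679]
orientation: [180.0, 0.1, 179.9]
force: [-0.3, 0.6, 0.2]
opening: 0.0632
gripper_force: 0.0
clock: 5.2
tool_pos: [0.5664, -0.1103, 0.2675]
orientation: [180.0, 0.0, 179.9]
force: [0.0, 0.8, 1.3]
opening: 0.0514
gripper_force: 30.0
```

```bash
python3 -m handwheel '[[-1,0,0,-0.5,0,0,0],[-1,0,0,-1,0,0,0],[-1,0,0,-1,0,0,0],[-1,0,-0.5,-0.5,0,0,0],[-1,0.5,-1,0,0,0,0]]'
python3 -m handwheel '[[-1,0.5,-1,0,0,0,0],[-1,0.5,-1,0,0,0,0],[-1,0.42,-1,0,0,0,0],[-1,0,-1,0,0,0,0],[-1,0,-1,0,0,0,0]]'
python3 -m handwheel '[[-1,0,-1,0,0,0,0],[-1,0,-1,0,0,0,0],[-1,0,-0.68,0,0,0,0],[-1,0,0,0,0,0,0],[-1,0,0,1,0,0,0]]'
python3 -m handwheel '[[-1,0,0,1,0,0,0],[-1,0,0,0.4,0,0,0],[-1,0,0,0.1,0,0,0],[-1,0,0,0,0,0,0]]'
```

```text
clock: 5.82
tool_pos: [0.5543, -0.1482, 0.3434]
orientation: [180.0, 0.1, 180.0]
force: [-0.2, 0.3, -2.5]
opening: 0.0516
gripper_force: 30.0
clock: 6.45
tool_pos: [0.5174, -0.2742, 0.3421]
orientation: [180.0, -0.0, 179.9]
force: [0.9, -0.2, -1.9]
opening: 0.0515
gripper_force: 30.0
clock: 7.08
tool_pos: [0.5184, -0.3401, 0.3187]
orientation: [-179.9, 0.2, 179.9]
force: [-0.2, -0.2, -3.0]
opening: 0.0517
gripper_force: 30.0
clock: 7.58
tool_pos: [0.5183, -0.3398, 0.2804]
orientation: [-180.0, 0.0, 179.9]
force: [-0.3, -0.7, -2.8]
opening: 0.0516
gripper_force: 30.0
```

```bash
python3 -m handwheel '[[-1,0,0,0.1,0,0,0],[-1,0,0,0,0,0,0]]'
python3 -m handwheel '[[1,0,0,0,0,0,0],[1,0,0,0,0,0,0],[1,0,0,0,0,0,0],[1,0,0,-0.5,0,0,0],[1,0,0,-1,0,0,0]]'
python3 -m handwheel '[[1,0,0,-1,0,0,0],[1,0,0,-1,0,0,0],[1,0.66,1,0,0,0,0],[1,0,1,0,0,0,0],[1,0,1,0,0,0,0]]'
python3 -m handwheel '[[1,0,1,0,0,0,0],[1,0,1,0,0,0,0],[1,0,1,0,0,0,0],[1,0,1,0,0,0,0],[1,0,1,0,0,0,0]]'
python3 -m handwheel '[[1,0,1,0,0,0,0],[1,0,1,0,0,0,0],[1,0,1,0,0,0,0],[1,0,0.96,0,0,0,0],[1,0,0,0,0,0,0]]'
```

```text
clock: 7.82
tool_pos: [0.518, -0.3398, 0.2775]
orientation: [-180.0, 0.0, 179.9]
force: [0.1, 0.0, -2.1]
opening: 0.0512
gripper_force: 30.0
clock: 8.45
tool_pos: [0.5177, -0.3398, 0.3149]
orientation: [180.0, -0.1, 179.9]
force: [-0.8, -0.2, -0.5]
opening: 0.0873
gripper_force: 0.0
clock: 9.07
tool_pos: [0.5013, -0.2642, 0.3659]
orientation: [-180.0, 0.1, 179.9]
force: [0.9, 0.3, -0.7]
opening: 0.0875
gripper_force: 0.0
clock: 9.7
tool_pos: [0.5018, -0.139, 0.3658]
orientation: [-180.0, 0.1, 179.9]
force: [-0.1, 0.2, -0.2]
opening: 0.0879
gripper_force: 0.0
clock: 10.32
tool_pos: [0.5021, -0.0397, 0.3657]
orientation: [180.0, 0.1, -180.0]
force: [0.2, -0.1, -0.8]
opening: 0.0878
gripper_force: 0.0
```

```bash
python3 -m handwheel '[[1,0,0,1,0,0,0],[1,0,0,1,0,0,0],[1,0,0,1,0,0,0],[1,0,0,0.94,0,0,0],[1,0,0,0,0,0,0]]'
python3 -m handwheel '[[-1,0,0,0,0,0,0],[-1,0,0,0,0,0,0],[-1,0,0,0,0,0,0],[-1,0,0,0,0,0,0],[-1,0,0,0,0,0,0]]'
python3 -m handwheel '[[-1,0,0,-0.5,0,0,0],[-1,0,0,-1,0,0,0],[-1,0,0,-1,0,0,0],[-1,0.54,-0.68,-0.5,0,0,0],[-1,1,-1,0,0,0,0]]'
python3 -m handwheel '[[-1,1,-1,0,0,0,0],[-1,0,-1,0,0,0,0],[-1,0,-1,0,0,0,0],[-1,0,-1,0,0,0,0],[-1,0,-1,0,0,0,0]]'
python3 -m handwheel '[[-1,0,-1,0,0,0,0],[-1,0,-1,0,0,0,0],[-1,0,-1,0,0,0,0],[-1,0,-1,0,0,0,0],[-1,0,-1,0,0,0,0]]'
python3 -m handwheel '[[-1,0,0,0,0,0,0],[-1,0,0,1,0,0,0],[-1,0,0,1,0,0,0],[-1,0,0,0.5,0,0,0],[-1,0,0,0,0,0,0]]'
```

```text
clock: 10.95
tool_pos: [0.5015, -0.0414, 0.2653]
orientation: [-180.0, -0.2, 179.9]
force: [-0.2, -0.4, 0.3]
opening: 0.0879
gripper_force: 0.0
clock: 11.58
tool_pos: [0.5021, -0.0407, 0.2665]
orientation: [180.0, 0.0, 179.9]
force: [0.3, 0.5, 1.3]
opening: 0.0517
gripper_force: 29.9
clock: 12.2
tool_pos: [0.463, -0.0832, 0.3422]
orientation: [180.0, 0.1, 180.0]
force: [-0.1, -1.0, -3.0]
opening: 0.0519
gripper_force: 29.9
clock: 12.82
tool_pos: [0.437, -0.2088, 0.3412]
orientation: [180.0, -0.1, 179.9]
force: [0.8, -0.1, -1.5]
opening: 0.0516
gripper_force: 29.9
clock: 13.45
tool_pos: [0.4367, -0.3336, 0.3411]
orientation: [180.0, -0.1, 179.9]
force: [0.9, -0.1, -2.7]
opening: 0.0519
gripper_force: 29.9
clock: 14.08
tool_pos: [0.4376, -0.3324, 0.2783]
orientation: [180.0, -0.1, 179.9]
force: [1.1, -0.1, -2.3]
opening: 0.0517
gripper_force: 29.9
```

```bash
python3 -m handwheel '[[-1,0,0,0.06,0,0,0],[-1,0,0,0,0,0,0],[1,0,0,0,0,0,0],[1,0,0,0,0,0,0],[1,0,0,0,0,0,0]]'
python3 -m handwheel '[[1,0,0,-0.5,0,0,0],[1,0,0,-1,0,0,0],[1,0,0,-1,0,0,0],[1,0,0,-1,0,0,0],[1,0,1,0,0,0,0]]'
python3 -m handwheel '[[1,-1,1,0,0,0,0],[1,-1,1,0,0,0,0],[1,-1,1,0,0,0,0],[1,-1,1,0,0,0,0],[1,-1,1,0,0,0,0]]'
python3 -m handwheel '[[1,-0.07,1,0,0,0,0],[1,0,1,0,0,0,0],[1,0,1,0,0,0,0],[1,0,1,0,0,0,0],[1,0,1,0,0,0,0]]'
python3 -m handwheel '[[1,0,1,0,0,0,0],[1,0,1,0,0,0,0],[1,0,1,0,0,0,0],[1,0,0.54,0,0,0,0],[1,0,0,0,0,0,0]]'
```

```text
clock: 14.7
tool_pos: [0.438, -0.3327, 0.2775]
orientation: [-180.0, 0.0, 179.9]
force: [-0.5, 0.7, -0.8]
opening: 0.0759
gripper_force: 0.0
clock: 15.32
tool_pos: [0.4386, -0.3084, 0.3677]
orientation: [-179.9, 0.2, 179.8]
force: [0.3, 1.5, 0.2]
opening: 0.0875
gripper_force: 0.0
clock: 15.95
tool_pos: [0.564, -0.182, 0.3658]
orientation: [-180.0, 0.1, 179.9]
force: [-0.2, -0.5, 0.8]
opening: 0.0876
gripper_force: 0.0
clock: 16.58
tool_pos: [0.5652, -0.0571, 0.3657]
orientation: [180.0, 0.1, 179.9]
force: [-0.4, -0.9, 0.4]
opening: 0.0878
gripper_force: 0.0
clock: 17.2
tool_pos: [0.5654, 0.0312, 0.3651]
orientation: [180.0, 0.0, 180.0]
force: [-0.4, 0.3, -0.0]
opening: 0.0875
gripper_force: 0.0
```

```bash
python3 -m handwheel '[[1,0,0,1,0,0,0],[1,0,0,1,0,0,0],[1,0,0,1,0,0,0],[1,0,0,0.94,0,0,0],[1,0,0,0,0,0,0]]'
python3 -m handwheel '[[-1,0,0,0,0,0,0],[-1,0,0,0,0,0,0],[-1,0,0,0,0,0,0],[-1,0,0,0,0,0,0],[-1,0,0,0,0,0,0]]'
python3 -m handwheel '[[-1,0,0,-0.5,0,0,0],[-1,0,0,-1,0,0,0],[-1,0,0,-1,0,0,0],[-1,0,0,-1,0,0,0],[-1,-0.32,-0.62,-0.5,0,0,0]]'
python3 -m handwheel '[[-1,-1,-1,0,0,0,0],[-1,0,-1,0,0,0,0],[-1,0,-1,0,0,0,0],[-1,0,-1,0,0,0,0],[-1,0,-1,0,0,0,0]]'
python3 -m handwheel '[[-1,0,-1,0,0,0,0],[-1,0,-1,0,0,0,0],[-1,0,-1,0,0,0,0],[-1,0,-1,0,0,0,0],[-1,0,-1,0,0,0,0]]'
python3 -m handwheel '[[-1,0,-1,0,0,0,0],[-1,0,-1,0,0,0,0],[-1,0,-1,0,0,0,0],[-1,0,-1,0,0,0,0],[-1,0,-0.5,0,0,0,0]]'
python3 -m handwheel '[[-1,0,0,0.5,0,0,0],[-1,0,0,1,0,0,0],[-1,0,0,1,0,0,0],[-1,0,0,1,0,0,0],[-1,0,0,0,0,0,0]]'
```

```text
clock: 17.82
tool_pos: [0.5647, 0.0297, 0.2647]
orientation: [-179.9, -0.2, 179.8]
force: [0.3, 0.4, 0.6]
opening: 0.0875
gripper_force: 0.0
clock: 18.45
tool_pos: [0.5655, 0.0308, 0.2666]
orientation: [180.0, 0.0, 179.9]
force: [-0.4, 1.3, 2.6]
opening: 0.0518
gripper_force: 29.9
clock: 19.08
tool_pos: [0.5733, 0.0153, 0.3682]
orientation: [180.0, 0.1, 180.0]
force: [0.4, -0.3, -2.6]
opening: 0.0518
gripper_force: 29.9
clock: 19.7
tool_pos: [0.5979, -0.1116, 0.3658]
orientation: [-180.0, -0.1, 179.9]
force: [0.4, -0.4, -2.8]
opening: 0.0517
gripper_force: 29.9
clock: 20.32
tool_pos: [0.5975, -0.2366, 0.3657]
orientation: [180.0, -0.1, 179.9]
force: [0.2, -0.4, -2.5]
opening: 0.052
gripper_force: 29.9
clock: 20.95
tool_pos: [0.5971, -0.3493, 0.3654]
orientation: [180.0, -0.1, 179.8]
force: [0.6, 0.5, -3.0]
opening: 0.0516
gripper_force: 29.9
clock: 21.58
tool_pos: [0.5973, -0.3462, 0.2765]
orientation: [179.9, -0.2, 179.9]
force: [-0.3, -0.1, -2.6]
opening: 0.0513
gripper_force: 30.0
```

```bash
python3 -m handwheel '[[-1,0,0,0.06,0,0,0],[-1,0,0,0,0,0,0],[1,0,0,0,0,0,0],[1,0,0,0,0,0,0],[1,0,0,0,0,0,0]]'
python3 -m handwheel '[[1,0,0,-0.5,0,0,0],[1,0,0,-1,0,0,0],[1,0,0,-1,0,0,0],[1,0,0,-1,0,0,0],[1,0,0,0,0,0,0]]'
python3 - <<'E'
from plant import *
from h import *
s=snapshot('top'); im=s['color'][:,:,::-1]
cv2.imwrite('pics/top1.png',im)
a=cv2.resize(im[170:265,285:405],None,fx=6,fy=6,interpolation=cv2.INTER_CUBIC); cv2.imwrite('pics/c2.png',a)
E
```

```text
clock: 22.2
tool_pos: [0.5977, -0.3476, 0.2776]
orientation: [-180.0, 0.0, 179.9]
force: [-0.6, -0.8, 0.2]
opening: 0.0758
gripper_force: 0.0
clock: 22.82
tool_pos: [0.5981, -0.3478, 0.3684]
orientation: [-179.9, 0.3, 179.9]
force: [-0.6, -0.5, -0.7]
opening: 0.0874
gripper_force: 0.0
```

View pics/top1.png

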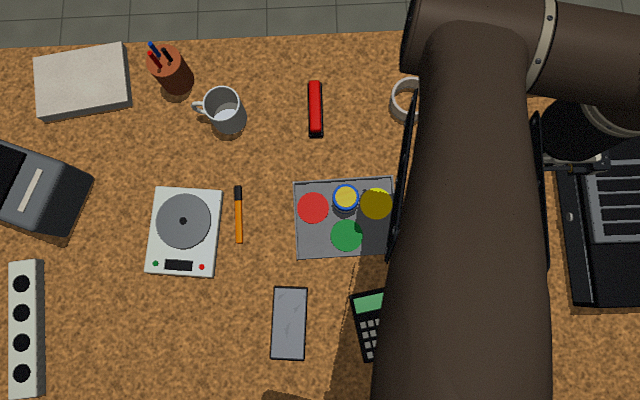

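View pics/c2.png

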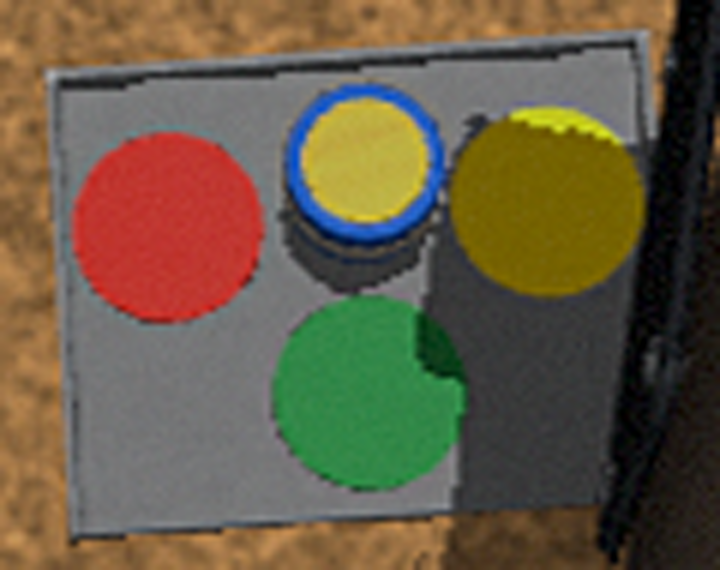

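Board row is out of view, stand is clear: discs at crop (168,227), (370,392), (547,201), tin undisturbed at (364,162). Fetch the tin and refine the dot.

```bash
python3 -m handwheel '[[1,0.88,1,0,0,0,0],[1,0,1,0,0,0,0],[1,0,1,0,0,0,0],[1,0,1,0,0,0,0],[1,0,1,0,0,0,0]]' >/dev/null
python3 -m handwheel '[[1,0,1,0,0,0,0],[1,0,1,0,0,0,0],[1,0,1,0,0,0,0],[1,0,1,0,0,0,0],[1,0,1,0,0,0,0]]' >/dev/null
python3 -m handwheel '[[1,0,1,0,0,0,0],[1,0,1,0,0,0,0],[1,0,0.28,0,0,0,0],[1,0,0,0,0,0,0],[1,0,0,0,0,0,0]]'
python3 - <<'E'
from plant import *
from h import *
s=snapshot('top'); g=cv2.cvtColor(s['color'],cv2.COLOR_RGB2GRAY).astype(float)
p=g[212:231,173:194]; w=np.clip(90-p,0,None); yy,xx=np.mgrid[212:231,173:194]
u,v=(w*xx).sum()/w.sum(),(w*yy).sum()/w.sum(); print(p.min(),np.median(p),u,v,ray(s,u,v,.03))
im=s['color'][:,:,::-1]; cv2.imwrite('pics/b1.png',cv2.resize(im[130:300,430:550],None,fx=3.5,fy=3.5,interpolation=cv2.INTER_CUBIC))
E
```

```text
clock: 24.75
tool_pos: [0.5761, -0.0409, 0.3645]
orientation: [-180.0, -0.0, 179.9]
force: [0.1, -0.3, -0.2]
opening: 0.0875
gripper_force: 0.0
62.0 68.0 183.07730786721237 221.04013187812643 [0.54088966 0.30734742]
```

View pics/b1.png

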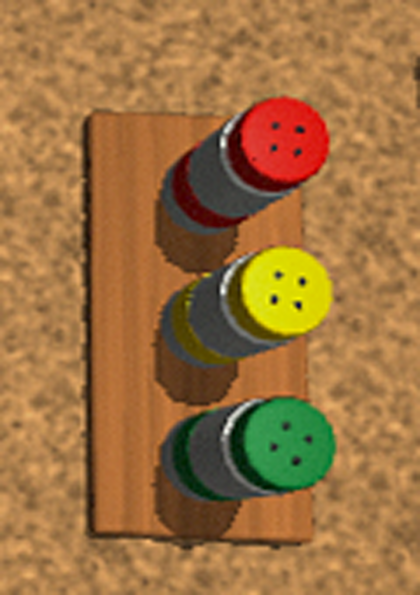

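Board shows the three standing upright in a row (caps at about (511,170), (512,213), (512,256)).

```bash
python3 - <<'E'
from plant import *
from h import *
s=snapshot('top')
for q in((285,140),(287,291),(289,443)): print(ray(s,430+(q[0]+.5)/3.5-.5,130+(q[1]+.5)/3.5-.5,.158))
g=cv2.imread('pics/top1.png',0).astype(float)[212:231,173:194]; w=np.clip(np.median(g)*.75-g,0,None); yy,xx=np.mgrid[212:231,173:194]
u,v=(w*xx).sum()/w.sum(),(w*yy).sum()/w.sum(); print(g.min(),np.median(g),u,v,ray(s,u,v,.03))
E
python3 -m handwheel '[[1,0,0,1,0,0,0],[1,0,0,1,0,0,0],[1,0,0,1,0,0,0],[1,0,0,1,0,0,0],[1,0,0,1,0,0,0]]'
python3 -m handwheel '[[1,0,0,1,0,0,0],[1,0,0,0.8,0,0,0],[1,0,0,0,0,0,0],[-1,0,0,0,0,0,0],[-1,0,0,0,0,0,0]]'
python3 -m handwheel '[[-1,0,0,0,0,0,0],[-1,0,0,0,0,0,0],[-1,0,0,0,0,0,0]]'
```

```text
[ 0.59755836 -0.34764563]
[ 0.51656941 -0.33992743]
[ 0.43789697 -0.33242326]
17.0 113.0 182.67005130397607 220.46825566481402 [0.54215694 0.30826249]
clock: 25.48
tool_pos: [0.5762, -0.041, 0.2389]
orientation: [-180.0, 0.0, 179.9]
force: [0.1, -0.2, 0.1]
opening: 0.0873
gripper_force: 0.0
clock: 26.1
tool_pos: [0.5766, -0.0404, 0.1957]
orientation: [180.0, 0.1, 179.9]
force: [0.0, 0.3, 0.8]
opening: 0.0731
gripper_force: 0.0
clock: 26.48
tool_pos: [0.5764, -0.0403, 0.1952]
orientation: [180.0, 0.0, 179.9]
force: [-2.1, 0.2, 4.8]
opening: 0.0556
gripper_force: 30.0
```

```bash
python3 -m handwheel '[[-1,0,0,-0.5,0,0,0],[-1,0,0,-1,0,0,0],[-1,0,0,-1,0,0,0],[-1,0.36,0.94,-0.5,0,0,0],[-1,1,1,0,0,0,0]]'
python3 -m handwheel '[[-1,0,1,0,0,0,0],[-1,0,1,0,0,0,0],[-1,0,1,0,0,0,0],[-1,0,1,0,0,0,0],[-1,0,1,0,0,0,0]]'
python3 -m handwheel '[[-1,0,1,0,0,0,0],[-1,0,1,0,0,0,0],[-1,0,1,0,0,0,0],[-1,0,1,0,0,0,0],[-1,0,1,0,0,0,0]]'
python3 -m handwheel '[[-1,0,1,0,0,0,0],[-1,0,1,0,0,0,0],[-1,0,0,1,0,0,0],[-1,0,0,0.8,0,0,0],[-1,0,0,0.16,0,0,0]]'
python3 -m handwheel '[[-1,0,0,0,0,0,0],[-1,0,0,0,0,0,0]]'
```

```text
clock: 27.1
tool_pos: [0.5429, 0.0086, 0.2712]
orientation: [180.0, 0.1, 179.8]
force: [-0.5, 0.1, -2.7]
opening: 0.0555
gripper_force: 30.0
clock: 27.72
tool_pos: [0.5423, 0.1339, 0.2701]
orientation: [-180.0, -0.0, 179.9]
force: [0.1, -0.1, -0.6]
opening: 0.056
gripper_force: 30.0
clock: 28.35
tool_pos: [0.5427, 0.2598, 0.2696]
orientation: [-180.0, -0.0, 179.9]
force: [-0.4, -0.6, -1.9]
opening: 0.0555
gripper_force: 30.0
clock: 28.98
tool_pos: [0.5423, 0.3085, 0.2193]
orientation: [-179.9, -0.1, 179.9]
force: [-5.2, -1.6, 9.8]
opening: 0.0554
gripper_force: 30.0
clock: 29.22
tool_pos: [0.5432, 0.3085, 0.2216]
orientation: [179.9, 0.1, 179.9]
force: [-0.2, 0.2, -1.1]
opening: 0.0555
gripper_force: 30.0
```

```bash
python3 -m handwheel '[[-1,0,0,0.06,0,0,0],[-1,0,0,0,0,0,0],[-1,0,0,0,0,0,0]]'
```

```text
clock: 29.6
tool_pos: [0.5429, 0.3081, 0.2193]
orientation: [180.0, 0.0, 179.9]
force: [-0.4, 0.2, -2.6]
opening: 0.0559
gripper_force: 30.0
```

```bash
python3 -m handwheel '[[-1,0,0,0.04,0,0,0],[-1,0,0,0,0,0,0],[-1,0,0,0,0,0,0]]'
python3 -m handwheel '[[1,0,0,0,0,0,0],[1,0,0,0,0,0,0],[1,0,0,0,0,0,0],[1,0,0,0,0,0,0],[1,0,0,-0.5,0,0,0]]'
python3 -m handwheel '[[1,0,0,-1,0,0,0],[1,0,0,-1,0,0,0],[1,0,0,-1,0,0,0],[1,0,-1,-1,0,0,0],[1,0,-1,-1,0,0,0]]'
python3 -m handwheel '[[1,0,-1,-0.5,0,0,0],[1,0,-1,0,0,0,0],[1,0,-1,0,0,0,0],[1,0,-1,0,0,0,0],[1,0,-1,0,0,0,0]]'
python3 -m handwheel '[[1,0,-1,0,0,0,0],[1,0,-1,0,0,0,0],[1,0,-1,0,0,0,0],[1,0,-1,0,0,0,0],[1,0,-1,0,0,0,0]]'
python3 - <<'E'
from plant import *
from h import *
im=snapshot('top')['color'][:,:,::-1]; cv2.imwrite('pics/t1.png',cv2.resize(im[180:285,135:235],None,fx=5,fy=5,interpolation=cv2.INTER_CUBIC))
E
```

```text
clock: 29.98
tool_pos: [0.5428, 0.3081, 0.2192]
orientation: [180.0, 0.0, 179.9]
force: [-3.1, -2.4, 6.1]
opening: 0.0555
gripper_force: 30.0
clock: 30.6
tool_pos: [0.5425, 0.3079, 0.2301]
orientation: [-179.9, -0.1, 179.9]
force: [0.7, -0.1, -0.1]
opening: 0.0876
gripper_force: 0.0
clock: 31.22
tool_pos: [0.5426, 0.2577, 0.3574]
orientation: [180.0, 0.0, 179.9]
force: [0.7, -0.6, -0.6]
opening: 0.0878
gripper_force: 0.0
clock: 31.85
tool_pos: [0.5424, 0.1314, 0.3674]
orientation: [-180.0, -0.1, 179.9]
force: [-1.0, 0.5, 0.0]
opening: 0.0875
gripper_force: 0.0
clock: 32.48
tool_pos: [0.542, 0.0064, 0.3674]
orientation: [-180.0, -0.1, 179.9]
force: [0.2, -0.4, -0.3]
opening: 0.0875
gripper_force: 0.0
```

View pics/t1.png

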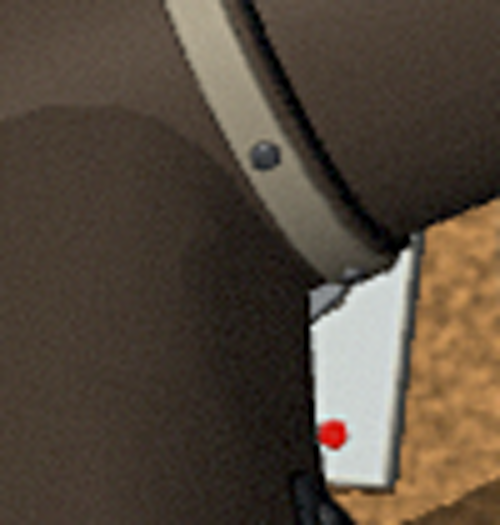

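The arm hides the tin here (only the scale's corner with red button shows); I'll look from the board side.

```bash
python3 -m handwheel '[[1,-1,-1,0,0,0,0],[1,-1,-1,0,0,0,0],[1,-0.22,-1,0,0,0,0],[1,0,-1,0,0,0,0],[1,0,-1,0,0,0,0]]'>/dev/null
python3 -m handwheel '[[1,0,-1,0,0,0,0],[1,0,-1,0,0,0,0],[1,0,-1,0,0,0,0],[1,0,-1,0,0,0,0],[1,0,-1,0,0,0,0]]'>/dev/null
python3 -m handwheel '[[1,0,-1,0,0,0,0],[1,0,-1,0,0,0,0],[1,0,-1,0,0,0,0],[1,0,-1,0,0,0,0],[1,0,-0.16,0,0,0,0]]'
python3 - <<'E'
from plant import *
from h import *
im=snapshot('top')['color'][:,:,::-1]; cv2.imwrite('pics/t2.png',cv2.resize(im[180:285,135:235],None,fx=5,fy=5,interpolation=cv2.INTER_CUBIC))
E
```

```text
clock: 34.4
tool_pos: [0.5966, -0.348, 0.3673]
orientation: [180.0, -0.1, 179.8]
force: [0.3, -0.4, -0.6]
opening: 0.0874
gripper_force: 0.0
```

View pics/t2.png

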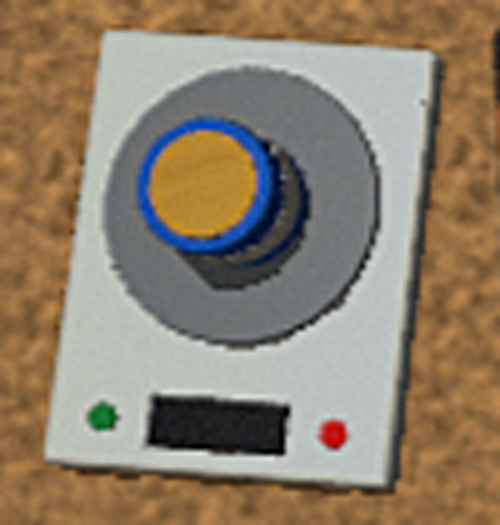

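Tin stands upright at crop (206,186) top, plate centre (242,207); check numerically while picking red.

```bash
python3 - <<'E'
from plant import *
from h import *
s=snapshot('top'); f=lambda x,y,z:ray(s,135+(x+.5)/5-.5,180+(y+.5)/5-.5,z)
print(f(206,186,.085),f(242,207,.03))
E
python3 -m handwheel '[[1,0,0,1,0,0,0],[1,0,0,1,0,0,0],[1,0,0,1,0,0,0],[1,0,0,0.6,0,0,0],[1,0,0,0,0,0,0]]'
python3 -m handwheel '[[-1,0,0,0,0,0,0],[-1,0,0,0,0,0,0],[-1,0,0,0,0,0,0],[-1,0,0,0,0,0,0],[-1,0,0,0,0,0,0]]'
```

```text
[0.54187419 0.3049178 ] [0.54098213 0.30751713]
clock: 35.12
tool_pos: [0.597, -0.3455, 0.2772]
orientation: [180.0, -0.1, 179.9]
force: [0.1, 0.3, 0.2]
opening: 0.0876
gripper_force: 0.0
clock: 35.75
tool_pos: [0.5972, -0.346, 0.2785]
orientation: [-180.0, 0.0, 179.9]
force: [0.4, 0.2, 1.4]
opening: 0.0516
gripper_force: 30.0
```

```bash
python3 -m handwheel '[[-1,0,0,-0.5,0,0,0],[-1,0,0,-1,0,0,0],[-1,0,0,-1,0,0,0],[-1,0,0,-1,0,0,0],[-1,0,1,-0.5,0,0,0]]'
python3 -m handwheel '[[-1,0.31,1,0,0,0,0],[-1,1,1,0,0,0,0],[-1,0,1,0,0,0,0],[-1,0,1,0,0,0,0],[-1,0,1,0,0,0,0]]'
python3 -m handwheel '[[-1,0,1,0,0,0,0],[-1,0,1,0,0,0,0],[-1,0,1,0,0,0,0],[-1,0,1,0,0,0,0],[-1,0,1,0,0,0,0]]'
python3 -m handwheel '[[-1,0,1,0,0,0,0],[-1,0,1,0,0,0,0],[-1,0,1,0,0,0,0],[-1,0,1,0,0,0,0],[-1,0,0.06,0,0,0,0]]'
python3 -m handwheel '[[-1,0,0,0.5,0,0,0],[-1,0,0,1,0,0,0],[-1,0,0,1,0,0,0],[-1,0,0,1,0,0,0],[-1,0,0,0.7,0,0,0]]'
python3 -m handwheel '[[-1,0,0,0,0,0,0],[-1,0,0,0,0,0,0]]'
```

```text
clock: 36.38
tool_pos: [0.5971, -0.3216, 0.3799]
orientation: [-180.0, 0.1, 179.8]
force: [0.8, -0.3, -2.6]
opening: 0.0513
gripper_force: 30.0
clock: 37.0
tool_pos: [0.5641, -0.1942, 0.3783]
orientation: [180.0, -0.0, 179.9]
force: [0.2, -0.1, -2.1]
opening: 0.0514
gripper_force: 30.0
clock: 37.62
tool_pos: [0.5642, -0.0693, 0.3782]
orientation: [180.0, -0.0, 179.9]
force: [1.2, -0.6, -2.6]
opening: 0.0513
gripper_force: 30.0
clock: 38.25
tool_pos: [0.5644, 0.0325, 0.3782]
orientation: [180.0, -0.0, -180.0]
force: [-0.7, -0.7, -2.7]
opening: 0.0514
gripper_force: 30.0
clock: 38.88
tool_pos: [0.5642, 0.0297, 0.2711]
orientation: [-180.0, -0.1, 179.8]
force: [0.6, 0.7, -2.8]
opening: 0.0514
gripper_force: 30.0
clock: 39.12
tool_pos: [0.5652, 0.0303, 0.2735]
orientation: [-180.0, 0.0, 179.9]
force: [-0.2, 0.1, -1.5]
opening: 0.0514
gripper_force: 30.0
```

```bash
python3 -m handwheel '[[-1,0,0,0.14,0,0,0],[-1,0,0,0,0,0,0],[-1,0,0,0,0,0,0]]'; python3 -m handwheel '[[-1,0,0,0.05,0,0,0],[-1,0,0,0,0,0,0],[-1,0,0,0,0,0,0]]'
```

```text
clock: 39.5
tool_pos: [0.5651, 0.0307, 0.27]
orientation: [180.0, 0.0, 179.9]
force: [-0.0, 0.3, -1.8]
opening: 0.0514
gripper_force: 30.0
clock: 39.88
tool_pos: [0.5651, 0.0307, 0.2685]
orientation: [180.0, 0.0, 179.9]
force: [-0.2, 0.9, -1.6]
opening: 0.0514
gripper_force: 30.0
```

```bash
python3 -m handwheel '[[-1,0,0,0.05,0,0,0],[-1,0,0,0,0,0,0],[1,0,0,0,0,0,0],[1,0,0,0,0,0,0],[1,0,0,0,0,0,0]]'
python3 -m handwheel '[[1,0,0,-0.5,0,0,0],[1,0,0,-1,0,0,0],[1,0,0,-1,0,0,0],[1,0,0,-1,0,0,0],[1,0,-1,-0.5,0,0,0]]'
python3 -m handwheel '[[1,0.9,-1,0,0,0,0],[1,1,-1,0,0,0,0],[1,0,-1,0,0,0,0],[1,0,-1,0,0,0,0],[1,0,-1,0,0,0,0]]'
python3 -m handwheel '[[1,0,-1,0,0,0,0],[1,0,-1,0,0,0,0],[1,0,-1,0,0,0,0],[1,0,-1,0,0,0,0],[1,0,-1,0,0,0,0]]'
python3 -m handwheel '[[1,0,-1,0,0,0,0],[1,0,-1,0,0,0,0],[1,0,-1,0,0,0,0],[1,0,-0.82,0,0,0,0],[1,0,0,0,0,0,0]]'
python3 - <<'E'
from plant import *
from h import *
im=snapshot('top')['color'][:,:,::-1]; cv2.imwrite('pics/c3.png',cv2.resize(im[170:265,285:405],None,fx=6,fy=6,interpolation=cv2.INTER_CUBIC))
E
```

```text
clock: 40.5
tool_pos: [0.5651, 0.0306, 0.267]
orientation: [-180.0, -0.0, 179.9]
force: [0.2, -0.1, 0.6]
opening: 0.0761
gripper_force: 0.0
clock: 41.12
tool_pos: [0.5654, 0.0063, 0.3697]
orientation: [180.0, 0.2, -180.0]
force: [-0.4, 0.6, 0.3]
opening: 0.0877
gripper_force: 0.0
clock: 41.75
tool_pos: [0.5172, -0.1201, 0.3683]
orientation: [180.0, 0.1, 179.9]
force: [0.6, -0.5, -0.2]
opening: 0.0877
gripper_force: 0.0
clock: 42.38
tool_pos: [0.517, -0.2452, 0.3681]
orientation: [-180.0, 0.0, 179.9]
force: [-0.2, -0.4, 0.3]
opening: 0.0875
gripper_force: 0.0
clock: 43.0
tool_pos: [0.5168, -0.341, 0.3673]
orientation: [-180.0, -0.0, 179.8]
force: [0.3, -0.3, -0.6]
opening: 0.0876
gripper_force: 0.0
```

View pics/c3.png

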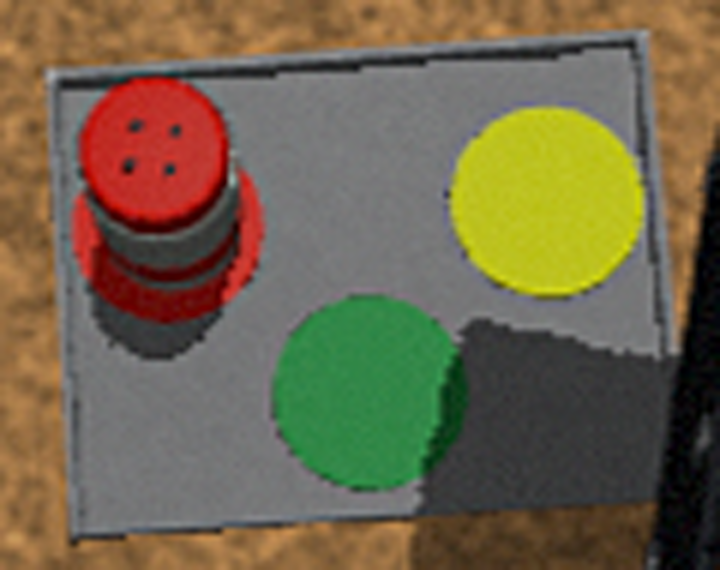

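Red stands centred on its disc (cap at crop (154,150), disc at (168,227)). Next yellow.

```bash
python3 -m handwheel '[[1,0,0,1,0,0,0],[1,0,0,1,0,0,0],[1,0,0,1,0,0,0],[1,0,0,0.6,0,0,0],[1,0,0,0,0,0,0]]'
python3 -m handwheel '[[-1,0,0,0,0,0,0],[-1,0,0,0,0,0,0],[-1,0,0,0,0,0,0],[-1,0,0,0,0,0,0],[-1,0,0,0,0,0,0]]'
python3 -m handwheel '[[-1,0,0,-0.5,0,0,0],[-1,0,0,-1,0,0,0],[-1,0,0,-1,0,0,0],[-1,0,0.3,-1,0,0,0],[-1,0,1,-0.5,0,0,0]]'
python3 -m handwheel '[[-1,-1,1,0,0,0,0],[-1,-1,1,0,0,0,0],[-1,-0.08,1,0,0,0,0],[-1,0,1,0,0,0,0],[-1,0,1,0,0,0,0]]'
python3 -m handwheel '[[-1,0,1,0,0,0,0],[-1,0,1,0,0,0,0],[-1,0,1,0,0,0,0],[-1,0,0,0,0,0,0],[-1,0,0,0,0,0,0]]'
```

```text
clock: 43.68
tool_pos: [0.5168, -0.3393, 0.2764]
orientation: [180.0, -0.1, 179.9]
force: [-0.5, 0.9, 0.4]
opening: 0.0877
gripper_force: 0.0
clock: 44.3
tool_pos: [0.517, -0.3398, 0.2774]
orientation: [-180.0, 0.0, 179.9]
force: [0.0, 1.8, 2.6]
opening: 0.0516
gripper_force: 30.0
clock: 44.92
tool_pos: [0.517, -0.3077, 0.3791]
orientation: [-180.0, 0.1, 179.8]
force: [0.7, 1.0, -2.7]
opening: 0.0516
gripper_force: 30.0
clock: 45.55
tool_pos: [0.569, -0.1816, 0.3775]
orientation: [180.0, -0.0, 179.9]
force: [-0.6, -0.1, -2.8]
opening: 0.0514
gripper_force: 30.0
clock: 46.18
tool_pos: [0.5692, -0.1075, 0.3775]
orientation: [-180.0, 0.0, 179.9]
force: [-0.8, -0.5, -2.2]
opening: 0.0515
gripper_force: 30.0
```

```bash
python3 -m handwheel '[[-1,0,0,0.5,0,0,0],[-1,0,0,1,0,0,0],[-1,0,0,1,0,0,0],[-1,0,0,1,0,0,0],[-1,0,0,0.7,0,0,0]]'
python3 -m handwheel '[[-1,0,0,0.1,0,0,0],[-1,0,0,0.05,0,0,0],[-1,0,0,0,0,0,0],[-1,0,0,0,0,0,0]]'
python3 -m handwheel '[[-1,0,0,0.04,0,0,0],[-1,0,0,0,0,0,0],[-1,0,0,0,0,0,0]]'
```

```text
clock: 46.8
tool_pos: [0.5687, -0.1081, 0.27]
orientation: [-180.0, -0.1, 179.8]
force: [0.8, -0.4, -2.5]
opening: 0.0517
gripper_force: 30.0
clock: 47.3
tool_pos: [0.5695, -0.1074, 0.269]
orientation: [180.0, 0.1, 179.9]
force: [-0.5, -0.1, -2.6]
opening: 0.0515
gripper_force: 30.0
clock: 47.68
tool_pos: [0.5693, -0.1074, 0.2675]
orientation: [-180.0, 0.0, 179.9]
force: [-0.4, 0.2, -1.3]
opening: 0.0509
gripper_force: 30.0
```

```bash
python3 -m handwheel '[[-1,0,0,0.04,0,0,0],[-1,0,0,0,0,0,0],[1,0,0,0,0,0,0],[1,0,0,0,0,0,0],[1,0,0,0,0,0,0]]'
python3 -m handwheel '[[1,0,0,-0.5,0,0,0],[1,0,0,-1,0,0,0],[1,0,0,-1,0,0,0],[1,0,0,-1,0,0,0],[1,0,-1,-0.5,0,0,0]]'
python3 -m handwheel '[[1,1,-1,0,0,0,0],[1,1,-1,0,0,0,0],[1,1,-1,0,0,0,0],[1,1,-1,0,0,0,0],[1,1,-1,0,0,0,0]]'
python3 -m handwheel '[[1,0.25,-1,0,0,0,0],[1,0,-1,0,0,0,0],[1,0,-1,0,0,0,0],[1,0,0,0,0,0,0],[1,0,0,0,0,0,0]]'
python3 -m handwheel '[[1,0,0,1,0,0,0],[1,0,0,1,0,0,0],[1,0,0,1,0,0,0],[1,0,0,0.6,0,0,0],[1,0,0,0,0,0,0]]'
python3 -m handwheel '[[-1,0,0,0,0,0,0],[-1,0,0,0,0,0,0],[-1,0,0,0,0,0,0],[-1,0,0,0,0,0,0],[-1,0,0,0,0,0,0]]'
```

```text
clock: 48.3
tool_pos: [0.5694, -0.1074, 0.2664]
orientation: [-180.0, -0.0, 179.9]
force: [-0.0, 0.4, -0.1]
opening: 0.076
gripper_force: 0.0
clock: 48.92
tool_pos: [0.5697, -0.1318, 0.3692]
orientation: [180.0, 0.2, -180.0]
force: [0.7, 0.1, 0.0]
opening: 0.0876
gripper_force: 0.0
clock: 49.55
tool_pos: [0.4432, -0.2579, 0.3674]
orientation: [-180.0, 0.1, 179.9]
force: [-0.1, 0.4, -0.0]
opening: 0.0876
gripper_force: 0.0
clock: 50.18
tool_pos: [0.4375, -0.332, 0.3668]
orientation: [180.0, 0.0, 179.9]
force: [1.8, 0.2, 0.5]
opening: 0.0872
gripper_force: 0.0
clock: 50.8
tool_pos: [0.4376, -0.3317, 0.2758]
orientation: [180.0, -0.1, 179.9]
force: [0.8, 0.2, 0.7]
opening: 0.0877
gripper_force: 0.0
clock: 51.42
tool_pos: [0.4377, -0.3322, 0.2767]
orientation: [-180.0, 0.0, 179.9]
force: [0.0, 1.1, 2.7]
opening: 0.0515
gripper_force: 30.0
```

```bash
python3 -m handwheel '[[-1,0,0,-0.5,0,0,0],[-1,0,0,-1,0,0,0],[-1,0,0,-1,0,0,0],[-1,0,0.65,-1,0,0,0],[-1,0,1,-0.5,0,0,0]]'
python3 -m handwheel '[[-1,0,1,0,0,0,0],[-1,0,1,0,0,0,0],[-1,0,1,0,0,0,0],[-1,0,1,0,0,0,0],[-1,0,1,0,0,0,0]]'
python3 -m handwheel '[[-1,0,1,0,0,0,0],[-1,0,1,0,0,0,0],[-1,-1,1,0,0,0,0],[-1,-1,1,0,0,0,0],[-1,-0.56,1,0,0,0,0]]'
python3 -m handwheel '[[-1,0,0,0,0,0,0],[-1,0,0,0,0,0,0]]'
python3 -m handwheel '[[-1,0,0,0.5,0,0,0],[-1,0,0,1,0,0,0],[-1,0,0,1,0,0,0],[-1,0,0,1,0,0,0],[-1,0,0,0.7,0,0,0]]'
python3 -m handwheel '[[-1,0,0,0.1,0,0,0],[-1,0,0,0.05,0,0,0],[-1,0,0,0,0,0,0],[-1,0,0,0,0,0,0]]'
python3 -m handwheel '[[-1,0,0,0.04,0,0,0],[-1,0,0,0,0,0,0],[-1,0,0,0,0,0,0]]'
```

```text
clock: 52.05
tool_pos: [0.4377, -0.2909, 0.3782]
orientation: [-180.0, 0.1, 179.8]
force: [-0.2, 1.1, -2.9]
opening: 0.0515
gripper_force: 30.0
clock: 52.68
tool_pos: [0.4376, -0.1651, 0.3769]
orientation: [180.0, 0.0, 179.9]
force: [0.3, 0.2, -2.6]
opening: 0.0517
gripper_force: 30.0
clock: 53.3
tool_pos: [0.5029, -0.0401, 0.3768]
orientation: [180.0, 0.0, 179.9]
force: [0.2, -0.4, -3.5]
opening: 0.0514
gripper_force: 30.0
clock: 53.55
tool_pos: [0.5018, -0.0412, 0.3765]
orientation: [-180.0, -0.0, 179.9]
force: [0.1, 0.1, -3.1]
opening: 0.0517
gripper_force: 30.0
clock: 54.18
tool_pos: [0.5012, -0.0418, 0.2697]
orientation: [-180.0, -0.1, 179.8]
force: [0.1, -0.1, -3.6]
opening: 0.0517
gripper_force: 30.0
clock: 54.68
tool_pos: [0.5023, -0.041, 0.2683]
orientation: [180.0, 0.1, 179.9]
force: [-0.3, -0.2, -3.0]
opening: 0.0512
gripper_force: 30.0
clock: 55.05
tool_pos: [0.5022, -0.041, 0.2667]
orientation: [180.0, 0.0, 179.9]
force: [-0.0, 0.2, -1.3]
opening: 0.0514
gripper_force: 30.0
```

Release, rise, and move off toward the board side for a final look.

```bash
python3 -m handwheel '[[-1,0,0,0.03,0,0,0],[-1,0,0,0,0,0,0],[1,0,0,0,0,0,0],[1,0,0,0,0,0,0],[1,0,0,0,0,0,0]]'
python3 -m handwheel '[[1,0,0,-0.5,0,0,0],[1,0,0,-1,0,0,0],[1,0,0,-1,0,0,0],[1,0,0,-1,0,0,0],[1,0,0,-1,0,0,0]]'
python3 -m handwheel '[[1,0,-1,0,0,0,0],[1,0,-1,0,0,0,0],[1,0,-1,0,0,0,0],[1,0,-1,0,0,0,0],[1,0,-1,0,0,0,0]]'>/dev/null
python3 -m handwheel '[[1,0,-1,0,0,0,0],[1,0,-1,0,0,0,0],[1,0,-1,0,0,0,0],[1,0,-1,0,0,0,0],[1,0,-1,0,0,0,0]]'>/dev/null
python3 -m handwheel '[[1,0,-1,0,0,0,0],[1,0,-1,0,0,0,0],[1,0,-1,0,0,0,0],[1,0,-1,0,0,0,0],[1,0,0,0,0,0,0]]'
python3 - <<'E'
from plant import *
from h import *
im=snapshot('top')['color'][:,:,::-1]; cv2.imwrite('pics/f1.png',cv2.resize(im[150:290,140:420],None,fx=2.8,fy=2.8,interpolation=cv2.INTER_CUBIC))
E
```

```text
clock: 55.68
tool_pos: [0.5023, -0.041, 0.2659]
orientation: [180.0, 0.0, 179.9]
force: [-0.4, 0.4, 0.5]
opening: 0.076
gripper_force: 0.0
clock: 56.3
tool_pos: [0.5021, -0.0411, 0.3802]
orientation: [180.0, 0.0, 179.9]
force: [0.8, 0.3, -0.8]
opening: 0.0876
gripper_force: 0.0
clock: 58.18
tool_pos: [0.5013, -0.3924, 0.3788]
orientation: [-180.0, -0.0, 179.8]
force: [-0.6, 0.5, 0.7]
opening: 0.0879
gripper_force: 0.0
```

View pics/f1.png

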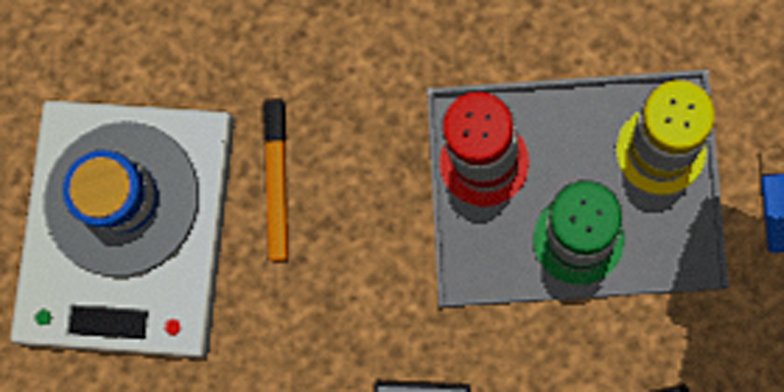

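The final view shows all three shakers upright on their discs (caps at crop (478,127), (678,115), (586,216)) and the tin upright in the middle of the plate (101,188).

```bash
python3 -c "
from plant import *
print(close_job())"
```

```text
the job is handed in; nothing more can be done
None
```

Done and handed in at about 58 s: the yeast tin stands within about 3 mm of the middle of the scale plate, all three shakers are back on their own discs, and everything is upright and released.

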